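# Load the slide tray, click it home and shut the cabinet

## Task

Take the hole punch and the stapler out of the cabinet's pulled-out tray and stand both on the black rubber mat on top of the cabinet, and lay every red slide box that is on the table flat on the floor of the tray. Only when that is done push the tray in until it clicks fully home, and then swing the cabinet door shut until it snaps onto its catch. Leave the other things on the table where they are.

Things in the scene. Friction and masses are not known exactly. Their poses are not given: they have to be found in the camera images.
- cabinet: Cream sheet-steel slide cabinet, fixed, 280 deep (its x) x 265 wide (its y) x 110 tall. Origin: middle of its underside, on the table. Its open front is the face at its own x = -140; in the world it looks roughly towards -y (yaw near +90 degrees). The front opening is 245 wide, from 8 to 100 above the table. Side walls, top and back are 10 thick.
- mat (a point): Middle of the top face of the black rubber mat fixed on the cabinet's top: 200 (cabinet x) x 220 (cabinet y), 3 thick, top face 113 above the table. Axes as the cabinet's.
- tray (a joint): How far the tray is pulled out, m: 0 = fully home, 0.25 = fully out. It slides along the cabinet's x and drags with 1.5 N. A spring detent resists over the last 14 mm with up to about 8 N on top of that, and past its crest, at 0.006, it draws the tray home to 0 and holds it there.
- tray_floor (a point): Centre of the tray's inner floor, 20 above the table; it moves with the tray; axes as the cabinet's. The inner floor is 210 (x) x 225 (y). Side and back rims stand 15 above the floor (6 and 8 thick); the front panel (8 thick, 237 wide) reaches from 14 to 78 above the table. A box, a stapler or any load must stay under 98 above the table to pass into the cabinet; the punch is too tall.
- tray_front (a point): Middle of the outer face of the tray's front panel (black flush handle pad), 58 above the table; moves with the tray; the outer face looks to the cabinet's -x. With the tray home this face is 2 behind the cabinet's front. It is 113 in front of tray_floor.
- door (a joint): Door angle, rad: 0 = shut, 1.57 = at right angles to the front, up to 1.95. Light hinge (0.06 N m friction). Near 0 a sprung catch resists from about 0.06 rad with up to about 7 N at the edge, and past its crest, at 0.027, it draws the door shut to 0 and holds it. The shut door cannot pass the tray's front while the tray is out.
- door_hinge (a point): Point on the door's mid-plane at the hinge end, 60 above the table. The hinge line is vertical, at the cabinet's own (x -140, y +132.5), the front corner on the robot's side; the door opens out of the front towards the robot.
- door_edge (a point): Point on the door's outer face (the face you push to shut it), 235 from the hinge line and 30 from its free edge, 66 above the table. The door is a cream panel 263 wide, 12 thick, from 8 to 108 above the table. Outer face: the point's own -x; its own -y runs from the hinge to the free edge. Shut, its axes are the cabinet's.
- punch: Heavy blue and black hole punch. Origin: middle of its underside. Black base 112 (its x) x 62 (its y) x 16; blue body 34 wide up to 68; black press bar on top, 112 long (x) x 28 wide (y), from 68 to 90 high: grip the bar across y. 0.3 to 0.5 kg. Starts standing in the tray.
- stapler: Green and black desk stapler. Origin: middle of its underside. Black base 140 (its x) x 40 (its y) x 12; green arm 134 x 24 wide (y), from 14 to 48 high: grip the arm across y. 0.2 to 0.33 kg. Starts standing on its base in the tray.
- box1: Red slide box with a cream lid, 100 (its x) x 54 (its y) x 54 (its z). Origin: its centre (27 above what it lies on). Grip across the 54 mm; any long side may be downward. 0.16 to 0.26 kg. Three or four such boxes are on the table at the start; absent ones read None throughout.
- box2: Red slide box with a cream lid, 100 (its x) x 54 (its y) x 54 (its z). Origin: its centre (27 above what it lies on). Grip across the 54 mm; any long side may be downward. 0.16 to 0.26 kg. Three or four such boxes are on the table at the start; absent ones read None throughout.
- box3: Red slide box with a cream lid, 100 (its x) x 54 (its y) x 54 (its z). Origin: its centre (27 above what it lies on). Grip across the 54 mm; any long side may be downward. 0.16 to 0.26 kg. Three or four such boxes are on the table at the start; absent ones read None throughout.
- box4: Red slide box with a cream lid, 100 (its x) x 54 (its y) x 54 (its z). Origin: its centre (27 above what it lies on). Grip across the 54 mm; any long side may be downward. 0.16 to 0.26 kg. Three or four such boxes are on the table at the start; absent ones read None throughout.
- weight: Bystander: brass domed paperweight, 40 mm across, 28 mm tall. Origin: middle of its underside. Not to be disturbed.
- tape: Bystander: grey desk tape dispenser, 150 x 62 mm, 77 mm tall. Origin: middle of its underside. Not to be disturbed.
- penpot: Bystander: white pen pot, 74 mm across, pens up to 147 mm tall. Origin: middle of its underside. Not to be disturbed.
- stamp: Bystander: hand stamp, 50 x 32 mm steel foot with a dark wooden knob, 78 mm tall. Origin: middle of its underside. Not to be disturbed.
- inkpad: Bystander: red ink pad in a dark tin, 70 x 110 x 16 mm. Origin: middle of its underside. Not to be disturbed.
- mug: Bystander: blue mug, 80 mm across, 90 mm tall, handle to its own +y. Origin: middle of its underside. Not to be disturbed.
Things that resemble listed ones, but are neither listed nor needed, are in the scene too. Leave any blue or purple look-alike of the box1 alone.

How it is judged:
By the outcome, as a careful person would: the job done as asked, in the order asked, and still so for the second after the job is handed in, with the robot touching nothing.
Of box1, box2, box3, box4 only 3 to 4 are there at a start; the rules pass over those that are not, and their reading is None.
At some moment in a run one of box1, box2, box3, box4 may be knocked a few centimetres aside while the robot is not near it.
Once in a run the grip may slacken for a moment while it holds something.
It also fails if it takes over 208 s, if anything falls off the work surface, if the arm or the gripper's body presses on something with over 40 N, if the wrist force passes 120 N, or if a joint passes its speed limit or range.

## Robot

A 6-joint arm with a two-finger parallel gripper is mounted at the origin on the work surface. World frame = base frame: x ahead of the robot, y to its left, z up, the work surface at z = 0. Lengths are in m, angles in rad, forces in N, time in s.
With the tool pointing down it reaches from about 0.3 to 0.775 m from the base axis. Payload 14.6 kg.
Tool frame: the origin (TCP) lies on the centre line of the jaws, within the pads' length; the fingertips stand 19 mm ahead of it and the grasp point (between the pads) is the TCP; z points along the fingers, y is the line along which they close (so a half turn about z gives the same grasp; the last joint's range is limited). The gripper opens to 94 mm and grips with 3 to 60 N. Pads are 16 mm wide; open, the fingers measure 119 mm over their backs; the gripper's body (75 mm by 177 mm) begins 78 mm behind the grasp point.
Start: joints at [1.232, 0.3, 1.521, -0, 1.321, -0.067], TCP at [0.148, 0.53, 0.224] pointing down, gripper open.
Joint ranges: [-3.03, 3.03], [-0.79, 2.21], [0.23, 2.52], [-1.04, 4.18], [0, 3.07], [-2.55, 2.55]. Speed limits (rad/s): [2.22, 2.22, 2.57, 3.14, 3.14, 3.14].

## Interface

Orientations are given as [roll, pitch, yaw] about the fixed x, y, z axes, in that order (R = Rz(yaw) Ry(pitch) Rx(roll)).
In Python, from station import get_obs, camera, workorder gives the robot as it stands.
- The arm moves only by the tool play_rows, never from a script. Its argument "motion" is a list that holds one entry, the list of rows, each a list of 7 numbers: the shift along the tool's x, y, z as a fraction of full scale, then the turn, a rotation vector about the tool's x, y, z as a fraction of full scale, then the opening, from -1 (shut) to 1 (fully open). In form: [[[x, y, z, ax, ay, az, grip], ...]]. A call has 1 to 10 rows; each row is the pose to reach, as a shift and turn from the pose commanded when the call began, along the tool's axes at that moment, turning the shorter way round; what a row does not reach only later rows make up. Full scale, the value 1, is 0.25 m for a shift and 2 pi rad for a turn. A row lasts 1/10 s, in which the tool goes at most 50 mm and 8.59 degrees, less where a joint would pass 70% of its speed; a pose out of reach is approached as far as the arm can. A call with a number of a shift or a turn outside -1 to 1 is refused whole. A call with a gripper value outside its range is refused whole. The fingers move at their own pace and stop on an object; "grip_force" is the grip in N (left out, the last holds). Time passes only in rows, so rows that repeat a pose let the fingers close. It gives the time, the measured TCP pose, the force, the opening and the grip force at its end, in the units of the state.
- get_obs(): the state, without advancing time (a new reading comes with each control period).
- camera(name): name is "scene" or "top"; returns a dict with "frame" (420x560x3 uint8, red, green, blue), "z_map" (420x560 float32, m along the optical axis (not along the pixel's ray), 0 where there is no reading), "camera_matrix" (3x3 intrinsics, pixels), "T" (4x4, takes a point from camera to world coordinates). Camera axes: x right, y up, looking along -z (the intrinsics and any distortion apply to the point x, -y, -z); pixel columns grow to the right and rows downward; lengths in m; the calibration is good to about 2 mm. A picture is of the moment at which its call begins.
- workorder.hand_in(): hands the job in; it is judged then, once.
The state is a dict: "time_s": time; "qpos": joint angles; "joint_vel": joint speeds; "tau": joint torques, N m; "ee_pos": TCP position; "eef_rot": TCP orientation; "force": force on the tool from outside, world axes, zero at the start; "moment": the same for the moment, N m; "grip_width": finger opening in m; "grip_force": force on a finger pad.
Only numpy, scipy, OpenCV 4.12 (cv2) and the standard library are available. Lean on these libraries where they do the work, as an engineer would, in place of code of your own. Each camera call takes 0.05 s, during which the arm holds its last target. There are 200 camera calls.

## Working session

There is one attempt and no reset: what is moved stays moved. The work goes in short steps, Python scripts to look and compute and a tool call to move; the robot and the scene stay as the last step left them, time stands still between calls to the robot, and variables do not carry over. Pictures are saved under pics/ and viewed, at most 14 in all, crops included, and the job is handed in when it is done.

Besides the shell and the picture viewer there is one more tool, called after "Call:" by a JSON object that holds its "api" and its "payload". play_rows: Moves the arm, as the interface text tells. Its arguments: {"type":"object","properties":{"motion":{"type":"array"},"grip_force":{"type":"number"}},"required":["motion"]}

```bash
ls; mkdir -p pics; cat > h.py <<'E'
import numpy as np, cv2
from station import get_obs, camera, workorder
def snap(name,out=None,crop=None,scale=1):
    c=camera(name); np.savez('/tmp/%s.npz'%name,**c)
    if out:
        f=c['frame'][:,:,::-1]
        if crop: f=f[crop[1]:crop[3],crop[0]:crop[2]]
        cv2.imwrite('pics/'+out,cv2.resize(f,None,fx=scale,fy=scale,interpolation=cv2.INTER_CUBIC))
    return c
def cloud(c):
    K=c['camera_matrix'];z=c['z_map'];v,u=np.mgrid[:z.shape[0],:z.shape[1]]
    x=(u-K[0,2])/K[0,0]*z;y=(v-K[1,2])/K[1,1]*z
    P=np.stack([x,-y,-z,np.ones_like(z)],-1)@c['T'].T
    P=P[...,:3];P[z==0]=np.nan
    return P
E
python3 - <<'E'
from h import *
print(get_obs())
for n in('top','scene'):
    c=snap(n,n+'0.png',scale=1.4); print(c['camera_matrix'],c['T'])
E
```

```text
pics
{'time_s': 0.0, 'qpos': array([ 1.23241758e+00,  3.00460563e-01,  1.52155642e+00,  7.68516894e-06,
        1.32070657e+00, -6.66026659e-02]), 'joint_vel': array([ 0.00116104,  0.00057129,  0.00031473, -0.00063562,  0.00136245,
       -0.00080143]), 'tau': array([ 6.50967522e-04, -5.31794250e+01, -3.52739525e+01,  7.08467234e-02,
        2.42924545e-02, -8.16665647e-05]), 'ee_pos': array([0.14756848, 0.5295918 , 0.22390253]), 'eef_rot': array([-3.14046476e+00, -8.26926067e-05,  2.86981462e+00]), 'force': array([ 0.20579807,  0.29665745, -0.09136452]), 'moment': array([-0.00724202,  0.00115881, -0.00304594]), 'grip_force': 0.0, 'grip_width': 0.09389070031401342}
[[438.52764243   0.         274.35365949]
 [  0.         438.52764243 208.58989848]
 [  0.           0.           1.        ]] [[ 0.02719825  0.99683962 -0.07463934  0.44433982]
 [-0.99937783  0.02543825 -0.02443046 -0.0623593 ]
 [-0.02245455  0.07525736  0.99691129  1.23237543]
 [ 0.          0.          0.          1.        ]]
[[380.36115355   0.         285.20610243]
 [  0.         380.36115355 210.47618108]
 [  0.           0.           1.        ]] [[ 0.71886864 -0.44243347  0.53617209  1.08440754]
 [ 0.69513134  0.4525234  -0.55858302 -0.63042528]
 [ 0.00450541  0.77425784  0.63285425  0.79860507]
 [ 0.          0.          0.          1.        ]]
```

View pics/top0.png

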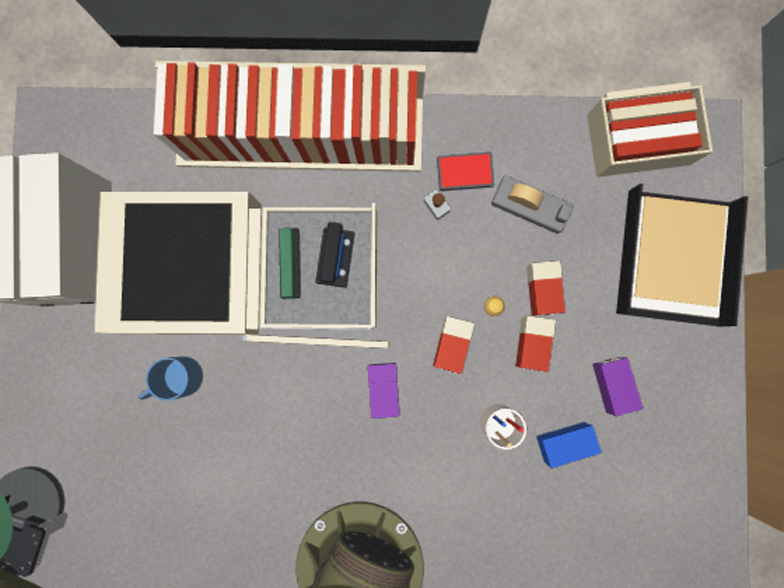

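View pics/scene0.png

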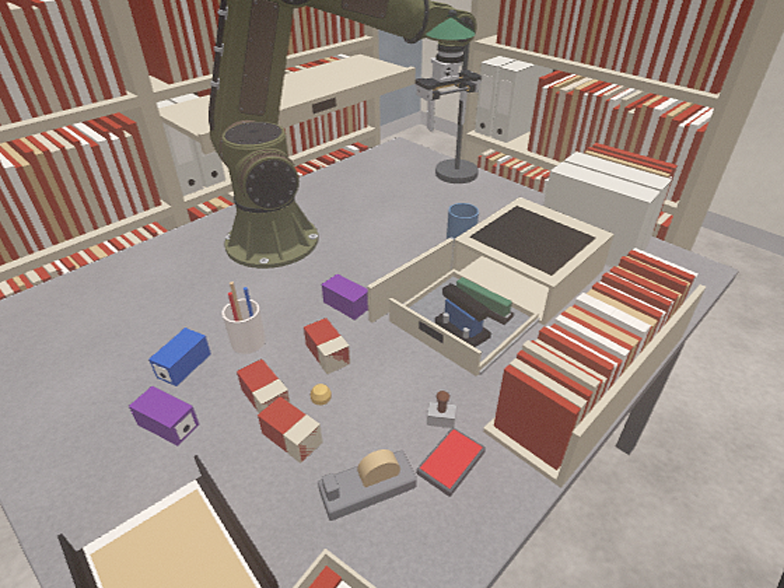

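Three red boxes are in view in the top picture, at (546,288), (536,344) and (455,345). These could be mistaken for them: purple boxes (383,390) and (618,386), the blue box (569,445), the red ink pad (465,170), and the red slides in the rack (290,110) and the bin (655,120). The punch is at (336,255) and the stapler at (289,262). I'll check this in one close crop and measure.

```bash
cat >> h.py <<'E'
def rect(P,m):
    p=P[m][:,:2].astype(np.float32); r=cv2.minAreaRect(p); b=cv2.boxPoints(r)
    e=b[1]-b[0],b[2]-b[1]; l=e[0] if np.linalg.norm(e[0])>np.linalg.norm(e[1]) else e[1]
    return np.round(r[0],4),np.round(sorted(r[1]),4),round(float(np.degrees(np.arctan2(l[1],l[0]))%180),1),len(p),np.round(np.nanmedian(P[m][:,2]),4)
def comps(P,m,minn=40):
    n,l,s,_=cv2.connectedComponentsWithStats(m.astype(np.uint8))
    return [rect(P,l==i) for i in range(1,n) if s[i,4]>=minn]
E
cat > meas.py <<'E'
from h import *
import sys
def run(c):
    P=cloud(c);h=cv2.cvtColor(c['frame'],cv2.COLOR_RGB2HSV).astype(int);H,S,V=h[...,0],h[...,1],h[...,2]
    z=P[...,2];R=lambda x0,x1,y0,y1,z0,z1:(P[...,0]>x0)&(P[...,0]<x1)&(P[...,1]>y0)&(P[...,1]<y1)&(z>z0)&(z<z1)
    print('boxes');[print(r) for r in comps(P,R(.1,.62,-.6,.1,.044,.062)&((H<30)|(H>170)))]
    print('box-all z>.03');[print(r) for r in comps(P,R(.1,.55,-.6,.6,.03,.07))]
    print('green');[print(r) for r in comps(P,R(.2,.7,-.1,.6,.03,.2)&(H>55)&(H<90)&(S>80))]
    print('punchbar');[print(r) for r in comps(P,R(.2,.7,-.1,.25,.095,.14)&(V<60)&(S<150))]
    print('mat');[print(r) for r in comps(P,R(.2,.7,.1,.6,.1,.13)&(V<60))]
    print('cabtop');[print(r) for r in comps(P,R(.2,.7,.1,.65,.105,.12))]
    print('door');[print(r) for r in comps(P,R(.15,.7,-.1,.3,.1,.112)&(V>150))]
    print('trayfront');[print(r) for r in comps(P,R(.3,.7,-.05,.25,.07,.084)&(V>150))]
    print('trayall');[print(r) for r in comps(P,R(.3,.7,-.05,.25,.015,.042),20)]
if __name__=='__main__':
    run(snap('top',*sys.argv[1:2],crop=(165,130,425,300),scale=3))
E
python3 meas.py crop1.png
```

```text
boxes
(array([ 0.55  , -0.3478]), array([0.0566, 0.1002]), 6.4, 779, np.float64(0.0541))
(array([ 0.4357, -0.1696]), array([0.0549, 0.1002]), 167.2, 771, np.float64(0.0542))
(array([ 0.4425, -0.3279]), array([0.0558, 0.1001]), 173.4, 791, np.float64(0.0542))
box-all z>.03
(array([0.5077, 0.1022]), array([0.0884, 0.2157]), 91.5, 262, np.float64(0.0353))
(array([0.534, 0.153]), array([0.0318, 0.0397]), 89.9, 152, np.float64(0.0648))
(array([ 0.5259, -0.3496]), array([0.0522, 0.0553]), 95.0, 412, np.float64(0.0539))
(array([ 0.5276, -0.4981]), array([0.0094, 0.0434]), 173.2, 106, np.float64(0.0519))
(array([ 0.542 , -0.5815]), array([0.0172, 0.0353]), 82.2, 56, np.float64(0.0322))
(array([ 0.4357, -0.1696]), array([0.0549, 0.1002]), 167.1, 780, np.float64(0.0542))
(array([ 0.4425, -0.3278]), array([0.0558, 0.1002]), 173.5, 832, np.float64(0.0541))
(array([0.3621, 0.341 ]), array([0.0297, 0.0761]), 8.9, 141, np.float64(0.0498))
(array([ 0.3659, -0.485 ]), array([0.0566, 0.1012]), 17.2, 900, np.float64(0.0538))
(array([0.3532, 0.3872]), array([0.0326, 0.0711]), 14.1, 156, np.float64(0.050
[... 347 characters left out ...]
array([0.5843, 0.156 ]), array([0.0246, 0.1323]), 3.4, 443, np.float64(0.0675))
punchbar
(array([0.6002, 0.0668]), array([0.0284, 0.1092]), 173.4, 434, np.float64(0.1099))
mat
(array([0.5755, 0.352 ]), array([0.1987, 0.2153]), 1.3, 6237, np.float64(0.1133))
cabtop
(array([0.6008, 0.5241]), array([0.007 , 0.1972]), 4.4, 215, np.float64(0.1128))
(array([0.5655, 0.3021]), array([0.269 , 0.4041]), 90.0, 10669, np.float64(0.1121))
door
(array([0.5638, 0.1277]), array([0.2656, 0.3501]), 88.7, 1581, np.float64(0.1092))
trayfront
(array([ 0.5827, -0.0107]), array([0.0077, 0.2339]), 0.9, 246, np.float64(0.0782))
trayall
(array([0.58  , 0.1037]), array([0.2172, 0.24  ]), 1.0, 5600, np.float64(0.0218))
```

View pics/crop1.png

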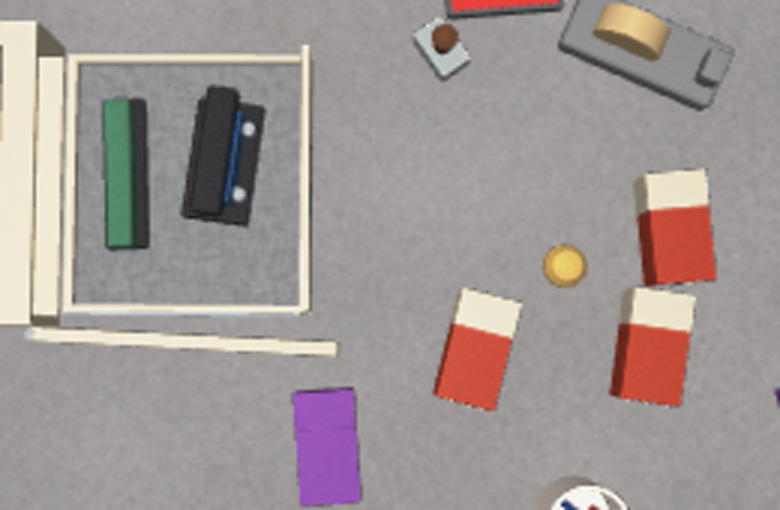

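The crop shows the three red and cream boxes at crop pixels (675,227), (655,347) and (478,350). Only purple and blue look-alikes are nearby. The punch and stapler stand in the tray, and the door is open on the robot's side.

```bash
cat >> h.py <<'E'
from scipy.spatial.transform import Rotation as Ro
def plan(*tg):
    o=get_obs();p=o['ee_pos'];R=Ro.from_euler('xyz',o['eef_rot'])
    for x,y,z,yaw in tg:
        d=R.inv().apply(np.array([x,y,z])-p); r=(R.inv()*Ro.from_euler('xyz',[np.pi,0,np.radians(yaw)])).as_rotvec()
        n=max(np.linalg.norm(d)/.05,np.degrees(np.linalg.norm(r))/8.59)
        print(np.round(np.r_[d/.25,r/2/np.pi],3).tolist(),'rows from start %.1f'%n)
E
python3 -c "
from h import *
plan((.36,.31,.224,173.4),(.38,.29,.224,173.4))"
```

```text
[-1.054, -0.618, 0.001, -0.0, -0.0, -0.025] rows from start 6.1
[-1.153, -0.674, 0.001, -0.0, -0.0, -0.025] rows from start 6.7
```

Call:
{"api": "play_rows", "payload": {"motion": [[[-0.98, -0.58, 0, 0, 0, -0.025, 1], [-0.98, -0.58, 0, 0, 0, -0.025, 1], [-0.98, -0.58, 0, 0, 0, -0.025, 1], [-0.98, -0.58, 0, 0, 0, -0.025, 1], [-0.98, -0.58, 0, 0, 0, -0.025, 1], [-0.98, -0.58, 0, 0, 0, -0.025, 1], [-0.98, -0.58, 0, 0, 0, -0.025, 1], [-0.98, -0.58, 0, 0, 0, -0.025, 1]]], "grip_force": 50}}

```text
time_s: 0.95
ee_pos: [0.3449, 0.324, 0.2243]
eef_rot: [-3.141, -0.0, 3.025]
force: [0.4, 0.1, 0.2]
grip_width: 0.094
grip_force: 0.0
```

```bash
python3 -c "
from h import *
plan((.5,.17,.22,173.4),(.6,.067,.2,173.4),(.6,.067,.16,173.4))"
```

```text
[-0.688, -0.54, 0.017, -0.0, -0.0, -0.0] rows from start 4.4
[-1.133, -0.903, 0.097, -0.0, -0.0, -0.0] rows from start 7.3
[-1.133, -0.902, 0.257, -0.0, -0.0, -0.0] rows from start 7.4
```

Call:
{"api": "play_rows", "payload": {"motion": [[[-0.98, -0.8, 0.02, 0, 0, 0, 1], [-0.98, -0.8, 0.02, 0, 0, 0, 1], [-0.98, -0.8, 0.02, 0, 0, 0, 1], [-0.98, -0.8, 0.02, 0, 0, 0, 1], [-0.98, -0.8, 0.02, 0, 0, 0, 1], [-0.98, -0.8, 0.02, 0, 0, 0, 1], [-0.98, -0.8, 0.02, 0, 0, 0, 1], [-0.98, -0.8, 0.02, 0, 0, 0, 1], [-0.98, -0.8, 0.02, 0, 0, 0, 1]]]}}

```text
time_s: 1.85
ee_pos: [0.5646, 0.0991, 0.2192]
eef_rot: [3.141, -0.001, 3.028]
force: [0.8, 0.6, 0.9]
grip_width: 0.0942
grip_force: 0.0
```

```bash
python3 -c "
from h import *
plan((.6,.067,.16,173.4),(.6,.067,.107,173.4))"
```

```text
[-0.156, -0.112, 0.237, 0.0, -0.0, 0.0] rows from start 1.5
[-0.156, -0.112, 0.449, 0.0, -0.0, 0.0] rows from start 2.4
```

Call:
{"api": "play_rows", "payload": {"motion": [[[-0.156, -0.112, 0.22, 0, 0, 0, 1], [-0.156, -0.112, 0.22, 0, 0, 0, 1], [-0.156, -0.112, 0.22, 0, 0, 0, 1], [-0.156, -0.112, 0.34, 0, 0, 0, 1], [-0.156, -0.112, 0.449, 0, 0, 0, 1], [-0.156, -0.112, 0.449, 0, 0, 0, 1], [-0.156, -0.112, 0.449, 0, 0, 0, -0.9], [-0.156, -0.112, 0.449, 0, 0, 0, -0.9], [-0.156, -0.112, 0.449, 0, 0, 0, -0.9], [-0.156, -0.112, 0.449, 0, 0, 0, -0.9]]], "grip_force": 45}}

```text
time_s: 2.85
ee_pos: [0.6011, 0.0655, 0.1083]
eef_rot: [3.141, 0.002, 3.027]
force: [0.1, -0.6, 0.2]
grip_width: 0.0649
grip_force: 0.0
```

Call:
{"api": "play_rows", "payload": {"motion": [[[0, 0, 0, 0, 0, 0, -0.9], [0, 0, 0, 0, 0, 0, -0.9], [0, 0, 0, 0, 0, 0, -0.9], [0, 0, 0, 0, 0, 0, -0.9]]]}}

```text
time_s: 3.25
ee_pos: [0.6008, 0.0653, 0.1072]
eef_rot: [3.142, -0.0, 3.027]
force: [0.4, -0.8, 2.5]
grip_width: 0.0335
grip_force: 1.0
```

Call:
{"api": "play_rows", "payload": {"motion": [[[0, 0, 0, 0, 0, 0, -0.9], [0, 0, 0, 0, 0, 0, -0.9], [0, 0, 0, 0, 0, 0, -0.9], [0, 0, 0, 0, 0, 0, -0.9]]]}}

```text
time_s: 3.65
ee_pos: [0.6009, 0.0654, 0.1073]
eef_rot: [3.141, 0.0, 3.027]
force: [1.4, 1.4, 0.9]
grip_width: 0.0276
grip_force: 45.3
```

Call:
{"api": "play_rows", "payload": {"motion": [[[0, 0, -0.1, 0, 0, 0, -0.9], [0, 0, -0.2, 0, 0, 0, -0.9], [0, 0, -0.3, 0, 0, 0, -0.9], [0, 0, -0.4, 0, 0, 0, -0.9], [0, 0, -0.5, 0, 0, 0, -0.9], [0, 0, -0.58, 0, 0, 0, -0.9], [0, 0, -0.58, 0, 0, 0, -0.9]]], "grip_force": 55}}

```text
time_s: 4.35
ee_pos: [0.6013, 0.0653, 0.2543]
eef_rot: [3.141, 0.003, 3.027]
force: [0.6, 0.6, -4.2]
grip_width: 0.0278
grip_force: 55.5
```

```bash
python3 -c "
from h import *
plan((.58,.22,.252,180),(.565,.31,.252,180),(.565,.387,.252,180))"
```

```text
[0.156, 0.605, 0.009, 0.0, 0.001, -0.018] rows from start 3.1
[0.256, 0.956, 0.009, 0.0, 0.001, -0.018] rows from start 4.9
[0.292, 1.262, 0.009, 0.0, 0.001, -0.018] rows from start 6.5
```

Call:
{"api": "play_rows", "payload": {"motion": [[[0.03, 0.12, 0, 0, 0, -0.004, -0.9], [0.06, 0.24, 0, 0, 0, -0.008, -0.9], [0.1, 0.36, 0, 0, 0, -0.012, -0.9], [0.13, 0.48, 0, 0, 0, -0.016, -0.9], [0.16, 0.6, 0, 0, 0, -0.018, -0.9], [0.19, 0.72, 0, 0, 0, -0.018, -0.9], [0.22, 0.84, 0, 0, 0, -0.018, -0.9], [0.25, 0.95, 0, 0, 0, -0.018, -0.9], [0.25, 0.95, 0, 0, 0, -0.018, -0.9]]]}}

```text
time_s: 5.25
ee_pos: [0.5645, 0.3112, 0.2497]
eef_rot: [-3.141, -0.003, -3.14]
force: [-0.0, -0.1, -3.0]
grip_width: 0.0278
grip_force: 55.7
```

```bash
python3 -c "
from h import *
plan((.565,.387,.252,180),(.565,.387,.202,180))"
```

```text
[-0.002, 0.303, -0.01, -0.0, -0.0, 0.0] rows from start 1.5
[-0.003, 0.304, 0.19, -0.0, -0.0, 0.0] rows from start 1.8
```

Call:
{"api": "play_rows", "payload": {"motion": [[[0, 0.12, 0, 0, 0, 0, -0.9], [0, 0.22, 0, 0, 0, 0, -0.9], [0, 0.303, 0, 0, 0, 0, -0.9], [0, 0.303, 0.06, 0, 0, 0, -0.9], [0, 0.303, 0.12, 0, 0, 0, -0.9], [0, 0.303, 0.16, 0, 0, 0, -0.9], [0, 0.303, 0.18, 0, 0, 0, -0.9], [0, 0.303, 0.193, 0, 0, 0, -0.9], [0, 0.303, 0.193, 0, 0, 0, -0.9]]]}}

```text
time_s: 6.15
ee_pos: [0.5661, 0.3839, 0.2039]
eef_rot: [-3.142, -0.0, 3.14]
force: [0.6, 0.6, -2.8]
grip_width: 0.0272
grip_force: 55.6
```

Call:
{"api": "play_rows", "payload": {"motion": [[[0, 0, 0, 0, 0, 0, -0.9], [0, 0, 0.006, 0, 0, 0, -0.9], [0, 0, 0.006, 0, 0, 0, -0.9]]]}}

```text
time_s: 6.45
ee_pos: [0.566, 0.3842, 0.2026]
eef_rot: [3.141, 0.0, 3.14]
force: [0.1, 0.0, -3.0]
grip_width: 0.0272
grip_force: 55.6
```

Call:
{"api": "play_rows", "payload": {"motion": [[[0, 0, 0.006, 0, 0, 0, -0.9], [0, 0, 0.01, 0, 0, 0, -0.9], [0, 0, 0.01, 0, 0, 0, -0.9]]]}}

```text
time_s: 6.75
ee_pos: [0.566, 0.3843, 0.2004]
eef_rot: [3.141, 0.0, 3.14]
force: [-1.0, -1.2, 1.2]
grip_width: 0.0275
grip_force: 55.8
```

Contact. Release, retreat, and look.

Call:
{"api": "play_rows", "payload": {"motion": [[[0, 0, 0, 0, 0, 0, 0.5], [0, 0, 0, 0, 0, 0, 0.5], [0, 0, 0, 0, 0, 0, 0.5], [0, 0, 0, 0, 0, 0, 0.5], [0, 0, -0.1, 0, 0, 0, 0.5], [0, 0, -0.3, 0, 0, 0, 0.2], [0, -0.2, -0.3, 0, 0, 0, 0.2], [0, -0.4, -0.3, 0, 0, 0, 0.2], [0, -0.6, -0.3, 0, 0, 0, 0.2], [0, -0.7, -0.3, 0, 0, 0, 0.2]]]}}

```text
time_s: 7.75
ee_pos: [0.5656, 0.2059, 0.2754]
eef_rot: [-3.141, 0.001, 3.138]
force: [1.1, 0.4, -0.3]
grip_width: 0.0569
grip_force: 0.0
```

```bash
python3 -c "
from h import *
plan((.584,.156,.16,183.4),(.584,.156,.10,183.4),(.584,.156,.054,183.4))"
```

```text
[-0.074, -0.199, 0.462, -0.0, 0.0, -0.01] rows from start 2.5
[-0.074, -0.199, 0.702, -0.0, 0.0, -0.01] rows from start 3.7
[-0.074, -0.199, 0.886, -0.0, 0.0, -0.01] rows from start 4.6
```

Call:
{"api": "play_rows", "payload": {"motion": [[[-0.074, -0.199, 0.1, 0, 0, -0.01, 0.2], [-0.074, -0.199, 0.3, 0, 0, -0.01, 0.2], [-0.074, -0.199, 0.45, 0, 0, -0.01, 0.2], [-0.074, -0.199, 0.6, 0, 0, -0.01, 0.2], [-0.074, -0.199, 0.7, 0, 0, -0.01, 0.2], [-0.074, -0.199, 0.8, 0, 0, -0.01, 0.2], [-0.074, -0.199, 0.886, 0, 0, -0.01, 0.2], [-0.074, -0.199, 0.886, 0, 0, -0.01, 0.2], [-0.074, -0.199, 0.886, 0, 0, -0.01, -0.9], [-0.074, -0.199, 0.886, 0, 0, -0.01, -0.9]]], "grip_force": 45}}

```text
time_s: 8.75
ee_pos: [0.5848, 0.1595, 0.055]
eef_rot: [3.141, 0.002, -3.08]
force: [0.1, -0.3, 0.4]
grip_width: 0.0436
grip_force: 0.0
```

Call:
{"api": "play_rows", "payload": {"motion": [[[0, 0, 0, 0, 0, 0, -0.9], [0, 0, 0, 0, 0, 0, -0.9], [0, 0, 0, 0, 0, 0, -0.9], [0, 0, 0, 0, 0, 0, -0.9], [0, 0, 0, 0, 0, 0, -0.9]]]}}

```text
time_s: 9.25
ee_pos: [0.5846, 0.1594, 0.0543]
eef_rot: [3.142, 0.001, -3.08]
force: [-0.1, -1.2, 6.1]
grip_width: 0.0237
grip_force: 45.0
```

Call:
{"api": "play_rows", "payload": {"motion": [[[0, 0, -0.1, 0, 0, 0, -0.9], [0, 0, -0.2, 0, 0, 0, -0.9], [0, 0, -0.32, 0, 0, 0, -0.9], [0, 0, -0.44, 0, 0, 0, -0.9], [0, 0, -0.56, 0, 0, 0, -0.9], [0, 0, -0.62, 0, 0, 0, -0.9], [0, 0, -0.62, 0, 0, 0, -0.9]]], "grip_force": 55}}

```text
time_s: 9.95
ee_pos: [0.5846, 0.1596, 0.2103]
eef_rot: [3.141, 0.003, -3.08]
force: [-0.1, 0.5, -2.4]
grip_width: 0.0237
grip_force: 55.0
```

```bash
python3 -c "
from h import *
plan((.565,.303,.2,180),(.565,.303,.152,180),(.565,.303,.147,180))
snap('top','top1.png',crop=(60,120,360,300),scale=2.6)"
```

```text
[0.043, 0.577, 0.041, 0.0, 0.0, 0.01] rows from start 2.9
[0.044, 0.577, 0.233, 0.0, 0.0, 0.01] rows from start 3.1
[0.044, 0.577, 0.253, 0.0, 0.0, 0.01] rows from start 3.2
```

View pics/top1.png

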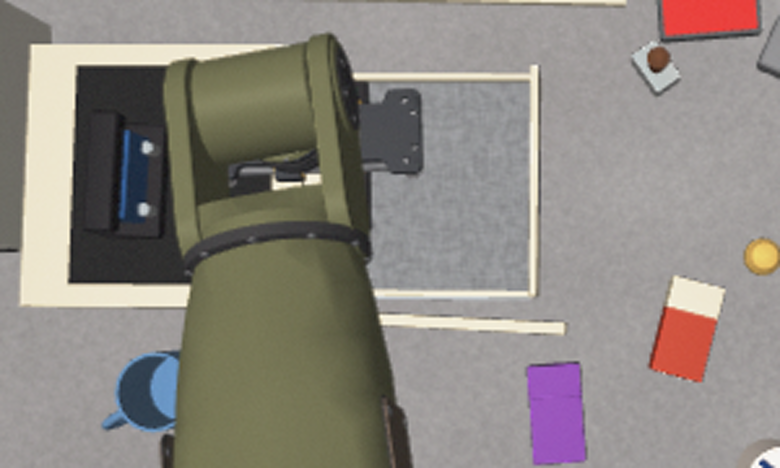

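The punch stands upright on the mat at crop pixel (130,175). The rest of the tray is empty, and the stapler is hidden under the wrist.

Call:
{"api": "play_rows", "payload": {"motion": [[[0.01, 0.15, 0, 0, 0, 0.005, -0.9], [0.02, 0.3, 0, 0, 0, 0.01, -0.9], [0.03, 0.45, 0, 0, 0, 0.01, -0.9], [0.044, 0.577, 0, 0, 0, 0.01, -0.9], [0.044, 0.577, 0, 0, 0, 0.01, -0.9], [0.044, 0.577, 0.1, 0, 0, 0.01, -0.9], [0.044, 0.577, 0.18, 0, 0, 0.01, -0.9], [0.044, 0.577, 0.225, 0, 0, 0.01, -0.9], [0.044, 0.577, 0.24, 0, 0, 0.01, -0.9], [0.044, 0.577, 0.24, 0, 0, 0.01, -0.9]]]}}

```text
time_s: 11.0
ee_pos: [0.5643, 0.3022, 0.148]
eef_rot: [-3.141, -0.001, 3.14]
force: [-0.4, -0.4, -2.6]
grip_width: 0.0237
grip_force: 55.0
```

Call:
{"api": "play_rows", "payload": {"motion": [[[0, 0, 0.006, 0, 0, 0, -0.9], [0, 0, 0.011, 0, 0, 0, -0.9], [0, 0, 0.011, 0, 0, 0, -0.9]]]}}

```text
time_s: 11.3
ee_pos: [0.5646, 0.3025, 0.1473]
eef_rot: [3.141, 0.001, 3.14]
force: [-4.8, -3.8, 10.1]
grip_width: 0.0229
grip_force: 55.0
```

Call:
{"api": "play_rows", "payload": {"motion": [[[0, 0, -0.003, 0, 0, 0, -0.05], [0, 0, -0.003, 0, 0, 0, -0.05], [0, 0, -0.003, 0, 0, 0, -0.05], [0, 0, -0.003, 0, 0, 0, -0.05], [0, 0, -0.1, 0, 0, 0, -0.05], [0, 0, -0.26, 0, 0, 0, 0], [0, -0.2, -0.36, 0, 0, 0, 1], [0, -0.4, -0.36, 0, 0, 0, 1], [0, -0.6, -0.36, 0, 0, 0, 1], [0, -0.8, -0.36, 0, 0, 0, 1]]]}}

```text
time_s: 12.3
ee_pos: [0.5637, 0.1063, 0.2359]
eef_rot: [3.142, 0.001, 3.14]
force: [0.9, 0.1, -0.5]
grip_width: 0.0755
grip_force: 0.0
```

Call:
{"api": "play_rows", "payload": {"motion": [[[0, -0.2, 0, 0, 0, 0, 1], [0.1, -0.4, 0, 0, 0, 0, 1], [0.2, -0.6, 0, 0, 0, 0, 1], [0.3, -0.8, 0, 0, 0, 0, 1], [0.4, -0.98, 0, 0, 0, 0, 1], [0.4, -0.98, 0, 0, 0, 0, 1], [0.4, -0.98, 0, 0, 0, 0, 1]]]}}

```text
time_s: 13.0
ee_pos: [0.4627, -0.1387, 0.236]
eef_rot: [-3.141, 0.0, 3.137]
force: [0.5, 0.5, -0.2]
grip_width: 0.0939
grip_force: 0.0
```

```bash
python3 meas.py top2.png | sed -n '1,5p;/green/,/door/p'; python3 -c "
from h import *
print(get_obs()['ee_pos'])
plan((.4357,-.1696,.15,167.2),(.4357,-.1696,.035,167.2))"
```

```text
boxes
(array([ 0.4943, -0.3282]), array([0.068 , 0.2091]), 1.3, 1570, np.float64(0.0542))
(array([ 0.4039, -0.162 ]), array([0.0341, 0.0539]), 76.2, 240, np.float64(0.0541))
box-all z>.03
(array([0.5074, 0.1051]), array([0.0882, 0.2162]), 91.4, 271, np.float64(0.0353))
green
(array([0.5641, 0.3099]), array([0.0404, 0.1324]), 0.9, 584, np.float64(0.1604))
punchbar
mat
(array([0.5753, 0.3521]), array([0.1991, 0.2152]), 1.2, 4374, np.float64(0.1137))
cabtop
(array([0.6008, 0.5242]), array([0.0055, 0.1976]), 4.3, 227, np.float64(0.1129))
(array([0.5654, 0.3019]), array([0.2688, 0.4038]), 90.0, 8329, np.float64(0.1117))
door
[ 0.46341756 -0.13741803  0.23591744]
[0.111, -0.129, 0.344, -0.0, 0.0, 0.035] rows from start 1.9
[0.111, -0.129, 0.804, -0.0, 0.0, 0.035] rows from start 4.1
```

Call:
{"api": "play_rows", "payload": {"motion": [[[0.111, -0.129, 0.1, 0, 0, 0.02, 1], [0.111, -0.129, 0.3, 0, 0, 0.035, 1], [0.111, -0.129, 0.45, 0, 0, 0.035, 1], [0.111, -0.129, 0.6, 0, 0, 0.035, 1], [0.111, -0.129, 0.7, 0, 0, 0.035, 1], [0.111, -0.129, 0.8, 0, 0, 0.035, 1], [0.111, -0.129, 0.8, 0, 0, 0.035, 1], [0.111, -0.129, 0.8, 0, 0, 0.035, -0.5], [0.111, -0.129, 0.8, 0, 0, 0.035, -0.5], [0.111, -0.129, 0.8, 0, 0, 0.035, -0.5]]], "grip_force": 40}}

```text
time_s: 14.05
ee_pos: [0.4365, -0.1691, 0.0369]
eef_rot: [-3.141, 0.002, 2.92]
force: [0.1, 0.6, 0.5]
grip_width: 0.0733
grip_force: 0.0
```

Call:
{"api": "play_rows", "payload": {"motion": [[[0, 0, 0, 0, 0, 0, -0.5], [0, 0, 0, 0, 0, 0, -0.5], [0, 0, 0, 0, 0, 0, -0.5]]]}}

```text
time_s: 14.35
ee_pos: [0.436, -0.1692, 0.0361]
eef_rot: [-3.141, 0.001, 2.92]
force: [-1.5, -0.1, 5.3]
grip_width: 0.054
grip_force: 40.0
```

View pics/top2.png

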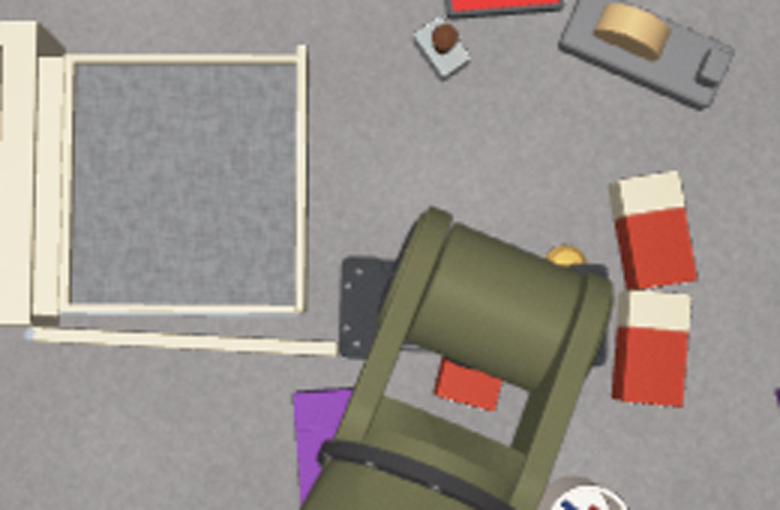

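The picture shows the top box shifted to crop pixel (655,230) by the knock. The third box is under the gripper. The tray is empty and has moved in slightly. The box is gripped at 54 mm.

Call:
{"api": "play_rows", "payload": {"motion": [[[0, 0, -0.1, 0, 0, 0, -0.5], [0, 0, -0.2, 0, 0, 0, -0.5], [0, 0, -0.34, 0, 0, 0, -0.5], [0, 0, -0.48, 0, 0, 0, -0.5], [0, 0, -0.6, 0, 0, 0, -0.5], [0, 0, -0.6, 0, 0, 0, -0.5]]], "grip_force": 50}}

```text
time_s: 14.95
ee_pos: [0.437, -0.1695, 0.1892]
eef_rot: [-3.14, 0.006, 2.92]
force: [0.2, -0.5, -1.9]
grip_width: 0.0533
grip_force: 50.0
```

```bash
python3 -c "
from h import *
plan((.54,-.01,.186,175),(.6,.05,.186,181.2),(.635,.147,.186,181.2))"
```

```text
[-0.262, 0.713, 0.013, -0.0, 0.001, -0.021] rows from start 3.8
[-0.443, 1.0, 0.014, -0.0, 0.001, -0.039] rows from start 5.5
[-0.494, 1.409, 0.014, -0.0, 0.001, -0.039] rows from start 7.5
```

Call:
{"api": "play_rows", "payload": {"motion": [[[-0.06, 0.14, 0.01, 0, 0, -0.004, -0.5], [-0.12, 0.28, 0.01, 0, 0, -0.008, -0.5], [-0.18, 0.42, 0.01, 0, 0, -0.013, -0.5], [-0.24, 0.56, 0.01, 0, 0, -0.018, -0.5], [-0.3, 0.7, 0.01, 0, 0, -0.024, -0.5], [-0.36, 0.83, 0.01, 0, 0, -0.03, -0.5], [-0.4, 0.95, 0.01, 0, 0, -0.036, -0.5], [-0.41, 0.98, 0.01, 0, 0, -0.039, -0.5], [-0.41, 0.98, 0.01, 0, 0, -0.039, -0.5]]]}}

```text
time_s: 15.85
ee_pos: [0.5893, 0.0481, 0.1816]
eef_rot: [-3.142, -0.002, -3.117]
force: [-0.7, -0.6, -1.8]
grip_width: 0.0532
grip_force: 50.0
```

```bash
python3 -c "
from h import *
plan((.635,.147,.186,181.2),(.635,.147,.0575,181.2))"
```

```text
[-0.193, 0.391, -0.018, -0.0, -0.0, 0.001] rows from start 2.2
[-0.194, 0.391, 0.496, -0.0, -0.0, 0.001] rows from start 3.3
```

Call:
{"api": "play_rows", "payload": {"motion": [[[-0.1, 0.15, 0, 0, 0, 0, -0.5], [-0.194, 0.3, 0, 0, 0, 0, -0.5], [-0.194, 0.391, 0, 0, 0, 0, -0.5], [-0.194, 0.391, 0.1, 0, 0, 0, -0.5], [-0.194, 0.391, 0.22, 0, 0, 0, -0.5], [-0.194, 0.391, 0.34, 0, 0, 0, -0.5], [-0.194, 0.391, 0.43, 0, 0, 0, -0.5], [-0.194, 0.391, 0.48, 0, 0, 0, -0.5], [-0.194, 0.391, 0.495, 0, 0, 0, -0.5], [-0.194, 0.391, 0.495, 0, 0, 0, -0.5]]]}}

```text
time_s: 16.85
ee_pos: [0.6359, 0.1458, 0.0597]
eef_rot: [-3.142, 0.0, -3.119]
force: [0.1, -0.4, -2.5]
grip_width: 0.0538
grip_force: 50.0
```

Call:
{"api": "play_rows", "payload": {"motion": [[[0, 0, 0.006, 0, 0, 0, -0.5], [0, 0, 0.01, 0, 0, 0, -0.5], [0, 0, 0.01, 0, 0, 0, -0.5]]]}}

```text
time_s: 17.15
ee_pos: [0.636, 0.1464, 0.0575]
eef_rot: [3.142, 0.001, -3.118]
force: [-1.1, 0.3, -1.8]
grip_width: 0.0539
grip_force: 50.0
```

Call:
{"api": "play_rows", "payload": {"motion": [[[0, 0, 0.004, 0, 0, 0, -0.5], [0, 0, 0.006, 0, 0, 0, -0.5], [0, 0, 0.006, 0, 0, 0, 0.4], [0, 0, 0.006, 0, 0, 0, 0.4], [0, 0, 0.006, 0, 0, 0, 0.4], [0, 0, 0, 0, 0, 0, 0.4], [0, 0, -0.1, 0, 0, 0, 0.4], [0, 0, -0.28, 0, 0, 0, 0.4], [0, 0, -0.45, 0, 0, 0, 1], [0, -0.15, -0.5, 0, 0, 0, 1]]]}}

```text
time_s: 18.15
ee_pos: [0.6378, 0.1117, 0.1873]
eef_rot: [3.14, 0.007, -3.114]
force: [0.4, -0.6, -0.1]
grip_width: 0.0782
grip_force: 0.0
```

```bash
python3 meas.py | sed -n '1,5p'; python3 -c "
from h import *
c=np.load('/tmp/top.npz');P=cloud(c);h=cv2.cvtColor(c['frame'],cv2.COLOR_RGB2HSV).astype(int)
for hue in (0,1):
  m=(P[...,0]>.3)&(P[...,0]<.65)&(P[...,1]>-.42)&(P[...,1]<-.27)&(P[...,2]>.046)&(P[...,2]<.062)
  m&=(h[...,1]>120) if hue==0 else (h[...,1]<=120)
  [print(hue,r) for r in comps(P,cv2.erode(m.astype(np.uint8),np.ones((2,2))))]
print(get_obs()['ee_pos'])"
```

```text
boxes
(array([ 0.4942, -0.3287]), array([0.0694, 0.2088]), 1.7, 1563, np.float64(0.0543))
box-all z>.03
(array([ 0.4702, -0.3301]), array([0.0649, 0.1593]), 179.1, 1268, np.float64(0.0541))
(array([ 0.528 , -0.4986]), array([0.0085, 0.0434]), 173.0, 107, np.float64(0.052))
0 (array([ 0.5291, -0.3303]), array([0.0521, 0.0628]), 9.7, 444, np.float64(0.0544))
0 (array([ 0.4239, -0.326 ]), array([0.0519, 0.0634]), 176.9, 455, np.float64(0.0543))
1 (array([ 0.5781, -0.3222]), array([0.0298, 0.0528]), 100.6, 217, np.float64(0.0545))
1 (array([ 0.4735, -0.3303]), array([0.0298, 0.0538]), 85.1, 224, np.float64(0.0545))
[0.63820945 0.10469659 0.18726222]
```

```bash
python3 -c "
from h import *
c=np.load('/tmp/top.npz');P=cloud(c);h=cv2.cvtColor(c['frame'],cv2.COLOR_RGB2HSV).astype(int)
m=(h[...,0]>18)&(h[...,0]<32)&(h[...,1]>130)&(P[...,2]<.035)&(P[...,2]>.008)&(P[...,1]<-.1)&(P[...,1]>-.3)
print(comps(P,m))
plan((.59,-.12,.187,185),(.546,-.3275,.187,189.5))"
```

```text
[(array([ 0.5148, -0.2501]), array([0.0325, 0.0335]), 2.2, 137, np.float64(0.0239))]
[0.214, -0.894, 0.0, -0.0, 0.001, -0.01] rows from start 4.6
[0.409, -1.72, -0.001, -0.0, 0.001, -0.023] rows from start 8.8
```

Call:
{"api": "play_rows", "payload": {"motion": [[[0.05, -0.2, 0, 0, 0, -0.005, 0.6], [0.1, -0.4, 0, 0, 0, -0.01, 0.6], [0.15, -0.6, 0, 0, 0, -0.015, 0.6], [0.2, -0.8, 0, 0, 0, -0.02, 0.6], [0.25, -0.95, 0, 0, 0, -0.02, 0.6], [0.25, -0.95, 0, 0, 0, -0.02, 0.6]]]}}

```text
time_s: 18.8
ee_pos: [0.5783, -0.1347, 0.1818]
eef_rot: [-3.141, -0.001, -2.998]
force: [-0.0, 0.2, 0.2]
grip_width: 0.0753
grip_force: 0.0
```

```bash
python3 -c "
from h import *
plan((.546,-.3275,.187,189.5),(.546,-.3275,.036,189.5))"
```

```text
[0.239, -0.745, -0.02, -0.0, -0.0, -0.003] rows from start 3.9
[0.238, -0.744, 0.584, -0.0, -0.0, -0.003] rows from start 4.9
```

Call:
{"api": "play_rows", "payload": {"motion": [[[0.07, -0.2, 0, 0, 0, -0.003, 0.6], [0.13, -0.4, 0, 0, 0, -0.003, 0.6], [0.19, -0.6, 0, 0, 0, -0.003, 0.6], [0.239, -0.745, 0, 0, 0, -0.003, 0.6], [0.239, -0.745, 0, 0, 0, -0.003, 0.6], [0.239, -0.745, 0.15, 0, 0, -0.003, 0.6], [0.239, -0.745, 0.3, 0, 0, -0.003, 0.6]]]}}

```text
time_s: 19.5
ee_pos: [0.549, -0.3227, 0.1066]
eef_rot: [-3.14, 0.002, -2.974]
force: [-0.0, -0.5, -0.2]
grip_width: 0.0754
grip_force: 0.0
```

```bash
python3 -c "
from h import *
print(get_obs()['ee_pos'],np.degrees(get_obs()['eef_rot']))
plan((.546,-.3275,.036,189.5))
snap('scene','sc1.png',crop=(130,190,350,370),scale=3.3)"
```

```text
[ 0.54895551 -0.32265946  0.10655918] [-1.79930439e+02  8.77607435e-02 -1.70380252e+02]
[0.015, -0.017, 0.282, -0.0, 0.0, 0.0] rows from start 1.4
```

View pics/sc1.png

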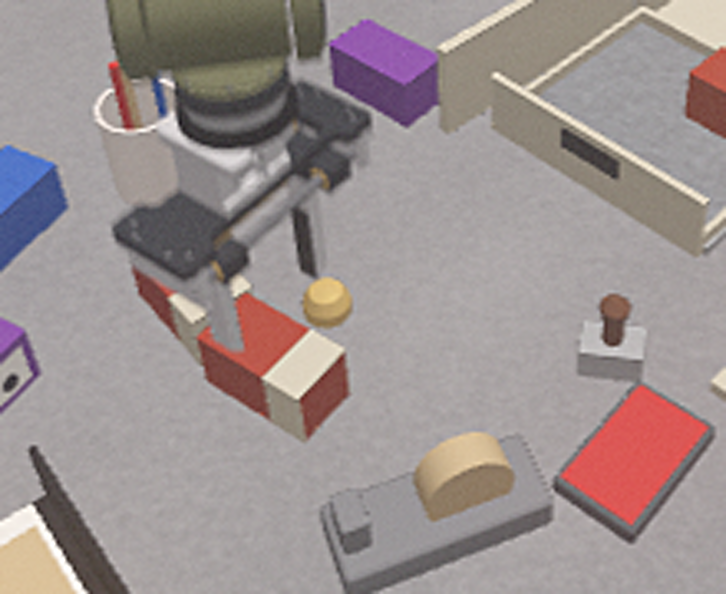

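The fingers straddle the box at (280,340), clear of the weight at (327,302). The first box is lying in the tray.

Call:
{"api": "play_rows", "payload": {"motion": [[[0.015, -0.017, 0.06, 0, 0, 0, 0.6], [0.015, -0.017, 0.14, 0, 0, 0, 0.6], [0.015, -0.017, 0.22, 0, 0, 0, 0.6], [0.015, -0.017, 0.28, 0, 0, 0, 0.6], [0.015, -0.017, 0.28, 0, 0, 0, 0.6], [0.015, -0.017, 0.28, 0, 0, 0, -0.5], [0.015, -0.017, 0.28, 0, 0, 0, -0.5], [0.015, -0.017, 0.28, 0, 0, 0, -0.5], [0.015, -0.017, 0.28, 0, 0, 0, -0.5], [0.015, -0.017, 0.28, 0, 0, 0, -0.5]]], "grip_force": 40}}

```text
time_s: 20.55
ee_pos: [0.5458, -0.3282, 0.038]
eef_rot: [-3.14, 0.001, -2.973]
force: [-0.9, -0.1, 5.6]
grip_width: 0.0537
grip_force: 39.9
```

Call:
{"api": "play_rows", "payload": {"motion": [[[0, 0, -0.1, 0, 0, 0, -0.5], [0, 0, -0.2, 0, 0, 0, -0.5], [0, 0, -0.34, 0, 0, 0, -0.5], [0, 0, -0.48, 0, 0, 0, -0.5], [0, 0, -0.6, 0, 0, 0, -0.5], [0, 0, -0.6, 0, 0, 0, -0.5]]], "grip_force": 50}}

```text
time_s: 21.15
ee_pos: [0.5466, -0.3286, 0.1917]
eef_rot: [-3.137, 0.005, -2.973]
force: [0.3, 0.0, -1.1]
grip_width: 0.0537
grip_force: 49.9
```

```bash
python3 -c "
from h import *
plan((.54,-.1,.186,185),(.525,.147,.186,181.2))"
```

```text
[-0.127, 0.906, 0.019, -0.001, 0.001, 0.013] rows from start 4.6
[-0.233, 1.89, 0.015, -0.001, 0.001, 0.023] rows from start 9.5
```

Call:
{"api": "play_rows", "payload": {"motion": [[[-0.02, 0.13, 0, 0, 0, 0.002, -0.5], [-0.03, 0.26, 0, 0, 0, 0.004, -0.5], [-0.05, 0.4, 0, 0, 0, 0.006, -0.5], [-0.07, 0.54, 0, 0, 0, 0.009, -0.5], [-0.09, 0.68, 0, 0, 0, 0.013, -0.5], [-0.11, 0.82, 0, 0, 0, 0.018, -0.5], [-0.12, 0.94, 0, 0, 0, 0.022, -0.5], [-0.12, 0.98, 0, 0, 0, 0.023, -0.5], [-0.12, 0.98, 0, 0, 0, 0.023, -0.5]]]}}

```text
time_s: 22.05
ee_pos: [0.5337, -0.0805, 0.1864]
eef_rot: [3.141, -0.001, -3.116]
force: [0.5, 0.5, -2.2]
grip_width: 0.0537
grip_force: 49.9
```

```bash
python3 -c "
from h import *
plan((.525,.147,.186,181.2),(.525,.147,.059,181.2))"
```

```text
[0.012, 0.911, 0.002, 0.0, -0.0, 0.001] rows from start 4.6
[0.011, 0.911, 0.51, 0.0, -0.0, 0.001] rows from start 5.2
```

Call:
{"api": "play_rows", "payload": {"motion": [[[0.01, 0.14, 0, 0, 0, 0, -0.5], [0.01, 0.29, 0, 0, 0, 0, -0.5], [0.01, 0.44, 0, 0, 0, 0, -0.5], [0.01, 0.59, 0, 0, 0, 0, -0.5], [0.01, 0.73, 0, 0, 0, 0, -0.5], [0.01, 0.84, 0, 0, 0, 0, -0.5], [0.01, 0.911, 0, 0, 0, 0, -0.5], [0.01, 0.911, 0, 0, 0, 0, -0.5]]]}}

```text
time_s: 22.85
ee_pos: [0.5264, 0.1468, 0.1864]
eef_rot: [-3.142, -0.001, -3.117]
force: [0.3, -0.1, -1.9]
grip_width: 0.0538
grip_force: 49.9
```

Call:
{"api": "play_rows", "payload": {"motion": [[[0, 0, 0.1, 0, 0, 0, -0.5], [0, 0, 0.22, 0, 0, 0, -0.5], [0, 0, 0.34, 0, 0, 0, -0.5], [0, 0, 0.43, 0, 0, 0, -0.5], [0, 0, 0.48, 0, 0, 0, -0.5], [0, 0, 0.498, 0, 0, 0, -0.5], [0, 0, 0.504, 0, 0, 0, -0.5], [0, 0, 0.504, 0, 0, 0, -0.5]]]}}

```text
time_s: 23.65
ee_pos: [0.5267, 0.1461, 0.0618]
eef_rot: [3.141, 0.001, -3.118]
force: [-0.3, 0.2, -1.3]
grip_width: 0.0538
grip_force: 49.9
```

Call:
{"api": "play_rows", "payload": {"motion": [[[0, 0, 0.006, 0, 0, 0, -0.5], [0, 0, 0.012, 0, 0, 0, -0.5], [0, 0, 0.016, 0, 0, 0, -0.5], [0, 0, 0.016, 0, 0, 0, -0.5]]]}}

```text
time_s: 24.05
ee_pos: [0.5264, 0.1464, 0.058]
eef_rot: [3.142, 0.001, -3.118]
force: [-3.9, -1.0, 9.7]
grip_width: 0.0536
grip_force: 49.9
```

Call:
{"api": "play_rows", "payload": {"motion": [[[0, 0, 0.002, 0, 0, 0, -0.5], [0, 0, 0.002, 0, 0, 0, -0.5]]]}}

```text
time_s: 24.25
ee_pos: [0.5265, 0.1464, 0.058]
eef_rot: [-3.142, 0.001, -3.118]
force: [-7.5, -1.7, 15.2]
grip_width: 0.0535
grip_force: 49.9
```

Call:
{"api": "play_rows", "payload": {"motion": [[[0, 0, -0.006, 0, 0, 0, -0.5], [0, 0, -0.006, 0, 0, 0, 0.4], [0, 0, -0.006, 0, 0, 0, 0.4], [0, 0, -0.006, 0, 0, 0, 0.4], [0, 0, -0.1, 0, 0, 0, 0.4], [0, 0, -0.28, 0, 0, 0, 0.4], [0, 0, -0.45, 0, 0, 0, 0.7], [0.05, -0.2, -0.5, 0, 0, 0, 0.8], [0.1, -0.4, -0.5, 0, 0, 0, 0.8], [0.15, -0.6, -0.5, 0, 0, 0, 0.8]]]}}

```text
time_s: 25.25
ee_pos: [0.493, 0.0, 0.1819]
eef_rot: [-3.141, 0.001, -3.117]
force: [1.7, 0.2, -0.7]
grip_width: 0.0847
grip_force: 0.0
```

Call:
{"api": "play_rows", "payload": {"motion": [[[0.05, -0.2, 0, 0, 0, 0.005, 0.8], [0.1, -0.4, 0, 0, 0, 0.01, 0.8], [0.1, -0.6, 0, 0, 0, 0.016, 0.8], [0.1, -0.7, 0, 0, 0, 0.016, 0.8], [0.1, -0.7, 0, 0, 0, 0.016, 0.8]]]}}

```text
time_s: 25.75
ee_pos: [0.4723, -0.1772, 0.1813]
eef_rot: [-3.141, 0.0, 3.061]
force: [-0.7, 0.4, 0.3]
grip_width: 0.0847
grip_force: 0.0
```

```bash
python3 meas.py top3.png | sed -n '1,5p'; python3 -c "
from h import *
plan((.442,-.3275,.187,175.2),(.442,-.3275,.036,175.2))"
```

```text
boxes
(array([ 0.44  , -0.3282]), array([0.0528, 0.1015]), 174.5, 566, np.float64(0.0544))
box-all z>.03
(array([0.5074, 0.1053]), array([0.0883, 0.2162]), 91.4, 266, np.float64(0.0349))
(array([0.5127, 0.1199]), array([0.0096, 0.0703]), 174.4, 64, np.float64(0.0594))
[0.073, -0.616, -0.023, 0.0, -0.0, 0.001] rows from start 3.1
[0.073, -0.616, 0.581, 0.0, -0.0, 0.001] rows from start 4.2
```

View pics/top3.png

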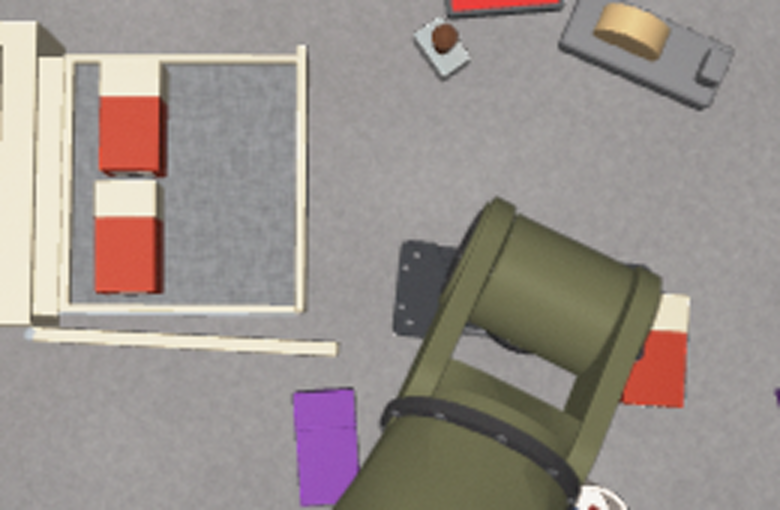

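Two boxes lie flat in the tray at crop pixels (130,120) and (128,237). The last one is partly visible at (655,350) and has not moved.

Call:
{"api": "play_rows", "payload": {"motion": [[[0.03, -0.2, 0, 0, 0, 0.001, 0.8], [0.05, -0.4, 0, 0, 0, 0.001, 0.8], [0.074, -0.617, 0, 0, 0, 0.001, 0.8], [0.074, -0.617, 0.1, 0, 0, 0.001, 0.8], [0.074, -0.617, 0.22, 0, 0, 0.001, 0.8], [0.074, -0.617, 0.34, 0, 0, 0.001, 0.8], [0.074, -0.617, 0.44, 0, 0, 0.001, 0.8], [0.074, -0.617, 0.53, 0, 0, 0.001, 0.8], [0.074, -0.617, 0.581, 0, 0, 0.001, 0.8], [0.074, -0.617, 0.581, 0, 0, 0.001, 0.8]]], "grip_force": 40}}

```text
time_s: 26.8
ee_pos: [0.4421, -0.3254, 0.0349]
eef_rot: [3.14, -0.002, 3.059]
force: [0.7, -0.1, -0.2]
grip_width: 0.0841
grip_force: 0.0
```

Call:
{"api": "play_rows", "payload": {"motion": [[[0, 0, 0, 0, 0, 0, -0.5], [0, 0, 0, 0, 0, 0, -0.5], [0, 0, 0, 0, 0, 0, -0.5], [0, 0, 0, 0, 0, 0, -0.5], [0, 0, 0, 0, 0, 0, -0.5], [0, 0, 0, 0, 0, 0, -0.5]]]}}

```text
time_s: 27.4
ee_pos: [0.4425, -0.3269, 0.0368]
eef_rot: [-3.141, 0.001, 3.058]
force: [-1.4, 0.4, 6.1]
grip_width: 0.0541
grip_force: 39.7
```

Call:
{"api": "play_rows", "payload": {"motion": [[[0, 0, -0.1, 0, 0, 0, -0.5], [0, 0, -0.2, 0, 0, 0, -0.5], [0, 0, -0.34, 0, 0, 0, -0.5], [0, 0, -0.48, 0, 0, 0, -0.5], [0, 0, -0.6, 0, 0, 0, -0.5], [0, 0, -0.6, 0, 0, 0, -0.5]]], "grip_force": 50}}

```text
time_s: 28.0
ee_pos: [0.4433, -0.3274, 0.1899]
eef_rot: [-3.138, 0.005, 3.058]
force: [0.6, 0.1, -2.7]
grip_width: 0.0541
grip_force: 49.6
```

```bash
python3 -c "
from h import *
plan((.5,-.1,.186,180),(.58,.057,.186,181.2))"
```

```text
[-0.15, 0.925, 0.013, -0.001, 0.001, -0.013] rows from start 4.7
[-0.417, 1.578, 0.012, -0.001, 0.001, -0.017] rows from start 8.2
```

Call:
{"api": "play_rows", "payload": {"motion": [[[-0.03, 0.14, 0, 0, 0, -0.003, -0.5], [-0.06, 0.28, 0, 0, 0, -0.005, -0.5], [-0.09, 0.42, 0, 0, 0, -0.008, -0.5], [-0.12, 0.56, 0, 0, 0, -0.011, -0.5], [-0.15, 0.7, 0, 0, 0, -0.014, -0.5], [-0.19, 0.84, 0, 0, 0, -0.017, -0.5], [-0.22, 0.96, 0, 0, 0, -0.017, -0.5], [-0.22, 0.98, 0, 0, 0, -0.017, -0.5], [-0.22, 0.98, 0, 0, 0, -0.017, -0.5]]]}}

```text
time_s: 28.9
ee_pos: [0.5171, -0.0864, 0.1849]
eef_rot: [3.141, -0.002, -3.117]
force: [0.6, -0.2, -3.0]
grip_width: 0.0537
grip_force: 49.6
```

```bash
python3 -c "
from h import *
plan((.58,.0555,.186,181.2),(.58,.0555,.06,181.2))
c=snap('top');P=cloud(c)
m=(P[...,0]>.47)&(P[...,0]<.7)&(P[...,1]>.11)&(P[...,1]<.2)&(P[...,2]>.05)&(P[...,2]<.1)
print(comps(P,m),np.percentile(P[m][:,2],[1,50,99]))"
```

```text
[-0.266, 0.561, -0.005, 0.0, -0.0, 0.001] rows from start 3.1
[-0.267, 0.561, 0.499, 0.0, -0.0, 0.001] rows from start 4.0
[(array([0.635 , 0.1469]), array([0.0558, 0.1   ]), 1.6, 822, np.float64(0.074)), (array([0.5271, 0.1463]), array([0.053 , 0.0991]), 1.9, 793, np.float64(0.0742))] [0.05424156 0.07405335 0.07964588]
```

Call:
{"api": "play_rows", "payload": {"motion": [[[-0.07, 0.14, 0, 0, 0, 0, -0.5], [-0.14, 0.29, 0, 0, 0, 0, -0.5], [-0.2, 0.43, 0, 0, 0, 0, -0.5], [-0.266, 0.561, 0, 0, 0, 0, -0.5], [-0.266, 0.561, 0.1, 0, 0, 0, -0.5], [-0.266, 0.561, 0.22, 0, 0, 0, -0.5], [-0.266, 0.561, 0.34, 0, 0, 0, -0.5], [-0.266, 0.561, 0.43, 0, 0, 0, -0.5], [-0.266, 0.561, 0.485, 0, 0, 0, -0.5], [-0.266, 0.561, 0.499, 0, 0, 0, -0.5]]]}}

```text
time_s: 29.95
ee_pos: [0.5801, 0.0537, 0.0599]
eef_rot: [-3.141, -0.002, -3.119]
force: [-0.3, 0.1, -2.2]
grip_width: 0.0539
grip_force: 49.6
```

Call:
{"api": "play_rows", "payload": {"motion": [[[0, 0, 0, 0, 0, 0, -0.5], [0, 0, 0.005, 0, 0, 0, -0.5], [0, 0, 0.005, 0, 0, 0, -0.5]]]}}

```text
time_s: 30.25
ee_pos: [0.5812, 0.0547, 0.0611]
eef_rot: [3.142, 0.001, -3.118]
force: [-0.1, -0.1, -2.6]
grip_width: 0.0537
grip_force: 49.6
```

Call:
{"api": "play_rows", "payload": {"motion": [[[0, 0, 0.006, 0, 0, 0, -0.5], [0, 0, 0.012, 0, 0, 0, -0.5], [0, 0, 0.016, 0, 0, 0, -0.5], [0, 0, 0.016, 0, 0, 0, -0.5]]]}}

```text
time_s: 30.65
ee_pos: [0.5808, 0.0548, 0.0568]
eef_rot: [-3.141, 0.0, -3.118]
force: [-2.9, -0.1, 4.2]
grip_width: 0.0535
grip_force: 49.6
```

Call:
{"api": "play_rows", "payload": {"motion": [[[0, 0, -0.003, 0, 0, 0, 0.4], [0, 0, -0.003, 0, 0, 0, 0.4], [0, 0, -0.003, 0, 0, 0, 0.4], [0, 0, -0.003, 0, 0, 0, 0.4], [0, 0, -0.1, 0, 0, 0, 0.4], [0, 0, -0.28, 0, 0, 0, 0.4], [0, 0, -0.45, 0, 0, 0, 0], [0, -0.18, -0.5, 0, 0, 0, -1], [0, -0.36, -0.5, 0, 0, 0, -1], [0, -0.54, -0.5, 0, 0, 0, -1]]]}}

```text
time_s: 31.65
ee_pos: [0.5839, -0.0816, 0.1819]
eef_rot: [-3.141, 0.001, -3.117]
force: [1.1, -0.3, 0.1]
grip_width: 0.0371
grip_force: 0.0
```

Call:
{"api": "play_rows", "payload": {"motion": [[[0, 0, 0, 0, 0, 0.023, -1], [0, 0, 0, 0, 0, 0.046, -1], [0, 0, 0, 0, 0, 0.069, -1], [0, 0, 0, 0, 0, 0.092, -1], [0, 0, 0, 0, 0, 0.115, -1], [0, 0, 0, 0, 0, 0.138, -1], [0, 0, 0, 0, 0, 0.161, -1], [0, 0, 0, 0, 0, 0.184, -1], [0, 0, 0, 0, 0, 0.207, -1], [0, 0, 0, 0, 0, 0.23, -1]]]}}

```text
time_s: 32.65
ee_pos: [0.5839, -0.0802, 0.1811]
eef_rot: [-3.142, -0.0, 1.714]
force: [0.3, -0.1, -0.2]
grip_width: 0.0003
grip_force: 0.0
```

```bash
python3 -c "
from h import *
print(np.degrees(get_obs()['eef_rot']))
plan((.581,-.075,.18,91.2),(.581,-.075,.058,91.2))
snap('top','top4.png',crop=(60,120,360,300),scale=2.6)"; python3 meas.py | sed -n '/green/,$p'
```

```text
[-1.79995319e+02 -3.44023375e-03  9.82059156e+01]
[0.022, -0.008, 0.004, -0.0, -0.0, 0.019] rows from start 0.8
[0.022, -0.008, 0.492, -0.0, -0.0, 0.019] rows from start 2.5
green
(array([0.5644, 0.31  ]), array([0.0402, 0.1319]), 179.8, 590, np.float64(0.1605))
punchbar
mat
(array([0.5752, 0.352 ]), array([0.1982, 0.2156]), 1.1, 4370, np.float64(0.1138))
cabtop
(array([0.6006, 0.5239]), array([0.0084, 0.1973]), 3.4, 222, np.float64(0.113))
(array([0.5655, 0.3026]), array([0.2689, 0.4018]), 90.0, 8324, np.float64(0.1118))
door
(array([0.5649, 0.177 ]), array([0.2443, 0.269 ]), 179.6, 1383, np.float64(0.1094))
trayfront
(array([0.6359, 0.1476]), array([0.0548, 0.0983]), 1.1, 716, np.float64(0.0743))
(array([0.5787, 0.0561]), array([0.0534, 0.098 ]), 2.6, 715, np.float64(0.0744))
(array([0.5271, 0.1468]), array([0.0523, 0.0991]), 1.4, 705, np.float64(0.0744))
trayall
(array([0.5733, 0.1116]), array([0.2171, 0.2533]), 180.0, 3574, np.float64(0.0216))
```

View pics/top4.png

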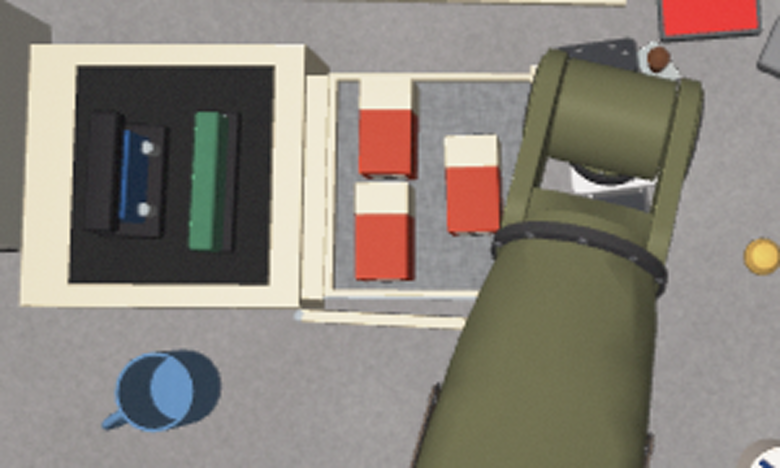

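The punch (125,175) and stapler (215,180) stand on the mat, and all three boxes lie flat in the tray. Now the tray.

Call:
{"api": "play_rows", "payload": {"motion": [[[0.022, -0.008, 0.05, 0, 0, 0.019, -1], [0.022, -0.008, 0.2, 0, 0, 0.019, -1], [0.022, -0.008, 0.35, 0, 0, 0.019, -1], [0.022, -0.008, 0.49, 0, 0, 0.019, -1], [0.022, -0.008, 0.49, 0, 0, 0.019, -1]]]}}

```text
time_s: 33.25
ee_pos: [0.5787, -0.0746, 0.0545]
eef_rot: [-3.134, -0.002, 1.605]
force: [-0.5, 0.1, 0.7]
grip_width: 0.0006
grip_force: 0.0
```

Call:
{"api": "play_rows", "payload": {"motion": [[[0.06, 0, 0, 0, 0, 0, -1], [0.12, 0, 0, 0, 0, 0, -1], [0.18, 0, 0, 0, 0, 0, -1], [0.24, 0, 0, 0, 0, 0, -1], [0.3, 0, 0, 0, 0, 0, -1], [0.36, 0, 0, 0, 0, 0, -1], [0.42, 0, 0, 0, 0, 0, -1], [0.48, 0, 0, 0, 0, 0, -1], [0.54, 0, 0, 0, 0, 0, -1], [0.6, 0, 0, 0, 0, 0, -1]]]}}

```text
time_s: 34.25
ee_pos: [0.5766, 0.0761, 0.0586]
eef_rot: [-3.142, 0.0, 1.601]
force: [1.4, -2.2, 0.3]
grip_width: 0.0006
grip_force: 1.0
```

```bash
python3 -c "
from h import *
plan((.579,.18,.06,91.2),(.579,.208,.06,91.2))"
```

```text
[0.415, 0.022, -0.006, -0.0, 0.0, 0.001] rows from start 2.1
[0.527, 0.025, -0.006, -0.0, 0.0, 0.001] rows from start 2.6
```

Call:
{"api": "play_rows", "payload": {"motion": [[[0.06, 0, 0, 0, 0, 0, -1], [0.12, 0, 0, 0, 0, 0, -1], [0.18, 0.01, 0, 0, 0, 0, -1], [0.24, 0.01, 0, 0, 0, 0, -1], [0.3, 0.01, 0, 0, 0, 0, -1], [0.36, 0.02, 0, 0, 0, 0, -1], [0.42, 0.02, 0, 0, 0, 0, -1], [0.46, 0.02, 0, 0, 0, 0, -1], [0.49, 0.02, 0, 0, 0, 0, -1], [0.52, 0.02, 0, 0, 0, 0, -1]]]}}

```text
time_s: 35.25
ee_pos: [0.5779, 0.204, 0.0588]
eef_rot: [-3.141, 0.003, 1.601]
force: [-0.0, -21.4, 4.2]
grip_width: 0.0007
grip_force: 10.2
```

Call:
{"api": "play_rows", "payload": {"motion": [[[0.005, 0, 0, 0, 0, 0, -1], [0.012, 0, 0, 0, 0, 0, -1], [0.012, 0, 0, 0, 0, 0, -1]]]}}

```text
time_s: 35.55
ee_pos: [0.5776, 0.2083, 0.0587]
eef_rot: [3.142, -0.0, 1.601]
force: [-0.3, -0.7, -0.0]
grip_width: 0.0004
grip_force: 0.0
```

Call:
{"api": "play_rows", "payload": {"motion": [[[0.01, 0, 0, 0, 0, 0, -1], [0.016, 0, 0, 0, 0, 0, -1], [0.016, 0, 0, 0, 0, 0, -1]]]}}

```text
time_s: 35.85
ee_pos: [0.5776, 0.2112, 0.0587]
eef_rot: [-3.141, 0.001, 1.6]
force: [-1.0, -7.9, 1.7]
grip_width: 0.0003
grip_force: 3.8
```

Call:
{"api": "play_rows", "payload": {"motion": [[[0.006, 0, 0, 0, 0, 0, -1], [0.012, 0, 0, 0, 0, 0, -1], [0.012, 0, 0, 0, 0, 0, -1]]]}}

```text
time_s: 36.15
ee_pos: [0.5775, 0.2111, 0.0588]
eef_rot: [-3.14, 0.005, 1.599]
force: [-4.4, -31.6, 8.1]
grip_width: 0.0007
grip_force: 15.5
```

Call:
{"api": "play_rows", "payload": {"motion": [[[-0.1, 0, 0, 0, 0, 0, -1], [-0.3, 0, 0, 0, 0, 0, -1], [-0.5, 0, -0.1, 0, 0, 0, -1], [-0.7, 0, -0.3, 0, 0, 0, -1], [-0.9, 0, -0.5, 0, 0, 0, -1], [-0.98, 0, -0.6, 0, 0, 0, -1], [-0.98, 0.2, -0.6, 0, 0, 0, -1], [-0.98, 0.2, -0.6, 0, 0, 0, -1]]]}}

```text
time_s: 36.95
ee_pos: [0.6376, -0.0307, 0.2117]
eef_rot: [3.136, 0.001, 1.598]
force: [0.0, -0.4, -0.8]
grip_width: 0.0004
grip_force: 0.0
```

```bash
python3 -c "
from h import *
print(get_obs()['ee_pos'])
c=snap('scene','sc2.png',crop=(200,110,460,300),scale=3)
c=snap('top');P=cloud(c)
m=(P[...,0]>.38)&(P[...,0]<.46)&(P[...,1]>-.08)&(P[...,1]<.195)&(P[...,2]>.09)&(P[...,2]<.115)
print(comps(P,m))"
```

```text
[ 0.63761977 -0.03065287  0.21172698]
[(array([0.4378, 0.1617]), array([0.0119, 0.0665]), 88.7, 121, np.float64(0.1083))]
```

View pics/sc2.png

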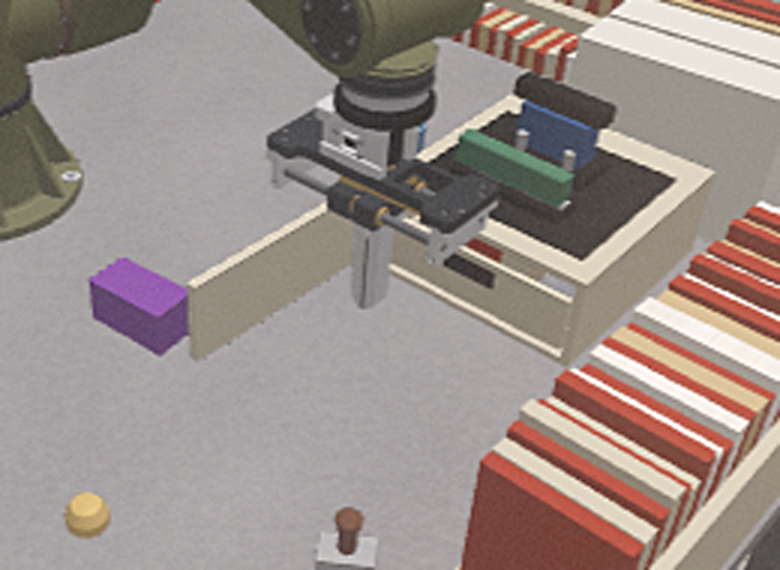

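The tray front is flush in the cabinet at (470,270). The punch and stapler stand on the mat, and the door is still open from (190,290) to (330,210). Now the door.

```bash
cat > door.py <<'E'
from h import *
import sys
h=np.array([.4459,.2093])
def tcp(phi,r=.21,extra=0):
    a=np.radians(1.2-phi);d=np.array([np.cos(a),np.sin(a)]);n=np.array([np.sin(a),-np.cos(a)])
    return h+r*d+(.006+8e-3*abs(n[1])+.0125*abs(n[0])+extra)*n
z=float(sys.argv[1]);ex=float(sys.argv[2])
for p in sys.argv[3:]:
    t=tcp(float(p),extra=ex);print(p,t.round(3),end=' ');plan((*t,z,91.5))
E
python3 door.py .2 .03 92; python3 door.py .088 .03 92
```

```text
92 [ 0.394 -0.   ] [0.143, -0.96, 0.033, 0.0, -0.0, 0.0] rows from start 4.9
92 [ 0.394 -0.   ] [0.143, -0.96, 0.481, 0.0, -0.0, 0.0] rows from start 5.4
```

Call:
{"api": "play_rows", "payload": {"motion": [[[0.03, -0.2, 0, 0, 0, 0, -1], [0.06, -0.4, 0, 0, 0, 0, -1], [0.09, -0.6, 0, 0, 0, 0, -1], [0.12, -0.8, 0, 0, 0, 0, -1], [0.143, -0.96, 0, 0, 0, 0, -1], [0.143, -0.96, 0, 0, 0, 0, -1], [0.143, -0.96, 0.15, 0, 0, 0, -1], [0.143, -0.96, 0.3, 0, 0, 0, -1], [0.143, -0.96, 0.48, 0, 0, 0, -1], [0.143, -0.96, 0.48, 0, 0, 0, -1]]]}}

```text
time_s: 38.05
ee_pos: [0.3903, 0.0009, 0.0843]
eef_rot: [-3.132, -0.001, 1.601]
force: [-1.1, 0.8, 0.6]
grip_width: 0.0008
grip_force: 0.0
```

```bash
python3 door.py .088 0 92 86 80 74 68 62 56 50 44 38
```

```text
92 [ 0.424 -0.   ] [-0.009, 0.136, -0.016, -0.002, -0.0, 0.001] rows from start 0.7
86 [ 0.446 -0.002] [-0.017, 0.222, -0.017, -0.002, -0.0, 0.001] rows from start 1.1
80 [ 0.467 -0.001] [-0.015, 0.307, -0.018, -0.002, -0.0, 0.001] rows from start 1.5
74 [0.489 0.003] [-0.005, 0.393, -0.019, -0.002, -0.0, 0.001] rows from start 2.0
68 [0.51  0.008] [0.014, 0.478, -0.019, -0.002, -0.0, 0.001] rows from start 2.4
62 [0.53  0.016] [0.043, 0.561, -0.02, -0.002, -0.0, 0.001] rows from start 2.8
56 [0.55  0.026] [0.08, 0.641, -0.021, -0.002, -0.0, 0.001] rows from start 3.2
50 [0.569 0.038] [0.125, 0.718, -0.022, -0.002, -0.0, 0.001] rows from start 3.6
44 [0.586 0.052] [0.179, 0.789, -0.022, -0.002, -0.0, 0.001] rows from start 4.0
38 [0.602 0.068] [0.241, 0.855, -0.023, -0.002, -0.0, 0.001] rows from start 4.4
```

Call:
{"api": "play_rows", "payload": {"motion": [[[-0.009, 0.1, -0.016, 0, 0, 0, -1], [-0.015, 0.18, -0.016, 0, 0, 0, -1], [-0.017, 0.26, -0.016, 0, 0, 0, -1], [-0.014, 0.33, -0.016, 0, 0, 0, -1], [-0.004, 0.4, -0.016, 0, 0, 0, -1], [0.014, 0.478, -0.016, 0, 0, 0, -1], [0.043, 0.561, -0.016, 0, 0, 0, -1], [0.08, 0.641, -0.016, 0, 0, 0, -1], [0.125, 0.718, -0.016, 0, 0, 0, -1], [0.179, 0.789, -0.016, 0, 0, 0, -1]]]}}

```text
time_s: 39.05
ee_pos: [0.5904, 0.0516, 0.0948]
eef_rot: [3.141, -0.0, 1.601]
force: [-1.3, -0.7, -0.1]
grip_width: 0.0003
grip_force: 0.3
```

```bash
python3 door.py .088 0 40 35 30 25 20 15 11 8 5.5 3.5 2 0
```

```text
40 [0.597 0.062] [0.041, 0.027, 0.027, 0.0, -0.0, 0.001] rows from start 0.3
35 [0.61  0.076] [0.096, 0.079, 0.027, 0.0, -0.0, 0.001] rows from start 0.6
30 [0.621 0.091] [0.156, 0.126, 0.027, 0.0, -0.0, 0.001] rows from start 1.0
25 [0.631 0.108] [0.22, 0.167, 0.027, 0.0, -0.0, 0.001] rows from start 1.4
20 [0.639 0.125] [0.288, 0.203, 0.027, 0.0, -0.0, 0.001] rows from start 1.8
15 [0.646 0.143] [0.359, 0.232, 0.027, 0.0, -0.0, 0.001] rows from start 2.1
11 [0.65  0.158] [0.418, 0.251, 0.027, 0.0, -0.0, 0.001] rows from start 2.4
8 [0.653 0.169] [0.463, 0.263, 0.027, 0.0, -0.0, 0.001] rows from start 2.7
5.5 [0.654 0.179] [0.501, 0.27, 0.027, 0.0, -0.0, 0.001] rows from start 2.8
3.5 [0.655 0.186] [0.531, 0.275, 0.027, 0.0, -0.0, 0.001] rows from start 3.0
2 [0.656 0.192] [0.554, 0.278, 0.027, 0.0, -0.0, 0.001] rows from start 3.1
0 [0.656 0.199] [0.583, 0.28, 0.027, 0.0, -0.0, 0.001] rows from start 3.2
```

Call:
{"api": "play_rows", "payload": {"motion": [[[0.041, 0.03, 0.01, 0, 0, 0, -1], [0.096, 0.08, 0.02, 0, 0, 0, -1], [0.156, 0.126, 0.027, 0, 0, 0, -1], [0.22, 0.167, 0.027, 0, 0, 0, -1], [0.288, 0.203, 0.027, 0, 0, 0, -1], [0.359, 0.232, 0.027, 0, 0, 0, -1], [0.418, 0.251, 0.027, 0, 0, 0, -1], [0.463, 0.263, 0.027, 0, 0, 0, -1], [0.5, 0.27, 0.027, 0, 0, 0, -1], [0.51, 0.272, 0.027, 0, 0, 0, -1]]]}}

```text
time_s: 40.05
ee_pos: [0.6536, 0.1811, 0.0861]
eef_rot: [-3.142, -0.0, 1.601]
force: [-0.4, 0.2, -0.1]
grip_width: 0.0006
grip_force: 0.0
```

Call:
{"api": "play_rows", "payload": {"motion": [[[0.02, 0.002, 0, 0, 0, 0, -1], [0.04, 0.004, 0, 0, 0, 0, -1], [0.05, 0.005, 0, 0, 0, 0, -1], [0.05, 0.005, 0, 0, 0, 0, -1]]]}}

```text
time_s: 40.45
ee_pos: [0.6546, 0.1918, 0.0861]
eef_rot: [-3.141, 0.001, 1.6]
force: [-0.8, -3.0, 2.1]
grip_width: 0.0006
grip_force: 1.8
```

Call:
{"api": "play_rows", "payload": {"motion": [[[0.01, 0, 0, 0, 0, 0, -1], [0.02, 0, 0, 0, 0, 0, -1], [0.02, 0, 0, 0, 0, 0, -1]]]}}

```text
time_s: 40.75
ee_pos: [0.6546, 0.1975, 0.0861]
eef_rot: [3.141, 0.0, 1.6]
force: [0.0, 0.5, -0.1]
grip_width: 0.0005
grip_force: 0.0
```

Call:
{"api": "play_rows", "payload": {"motion": [[[0.01, 0, 0, 0, 0, 0, -1], [0.016, 0, 0, 0, 0, 0, -1], [0.016, 0, 0, 0, 0, 0, -1]]]}}

```text
time_s: 41.05
ee_pos: [0.6544, 0.2, 0.086]
eef_rot: [-3.141, 0.003, 1.6]
force: [-2.7, -12.9, 3.3]
grip_width: 0.0008
grip_force: 6.4
```

Call:
{"api": "play_rows", "payload": {"motion": [[[0.008, 0, 0, 0, 0, 0, -1], [0.008, 0, 0, 0, 0, 0, -1]]]}}

```text
time_s: 41.25
ee_pos: [0.6544, 0.2001, 0.086]
eef_rot: [-3.14, 0.005, 1.599]
force: [-3.7, -23.9, 4.5]
grip_width: 0.0006
grip_force: 12.2
```

Call:
{"api": "play_rows", "payload": {"motion": [[[-0.1, 0, 0, 0, 0, 0, -1], [-0.3, 0, 0, 0, 0, 0, -1], [-0.5, 0, -0.1, 0, 0, 0, -1], [-0.7, 0, -0.3, 0, 0, 0, -1], [-0.9, -0.2, -0.5, 0, 0, 0, -1], [-0.98, -0.4, -0.7, 0, 0, 0, -1], [-0.98, -0.6, -0.7, 0, 0, 0, -1], [-0.98, -0.8, -0.7, 0, 0, 0, -1], [-0.98, -0.8, -0.7, 0, 0, 0, -1], [-0.98, -0.8, -0.7, 0, 0, 0, -1]]]}}

```text
time_s: 42.25
ee_pos: [0.4591, -0.0475, 0.2629]
eef_rot: [3.139, 0.001, 1.6]
force: [0.8, 0.1, 0.2]
grip_width: 0.0004
grip_force: 0.0
```

```bash
python3 -c "
from h import *
snap('scene','sc3.png',scale=1.4); snap('top','top5.png',scale=1.4)"
```

```text
(no output)
```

View pics/sc3.png

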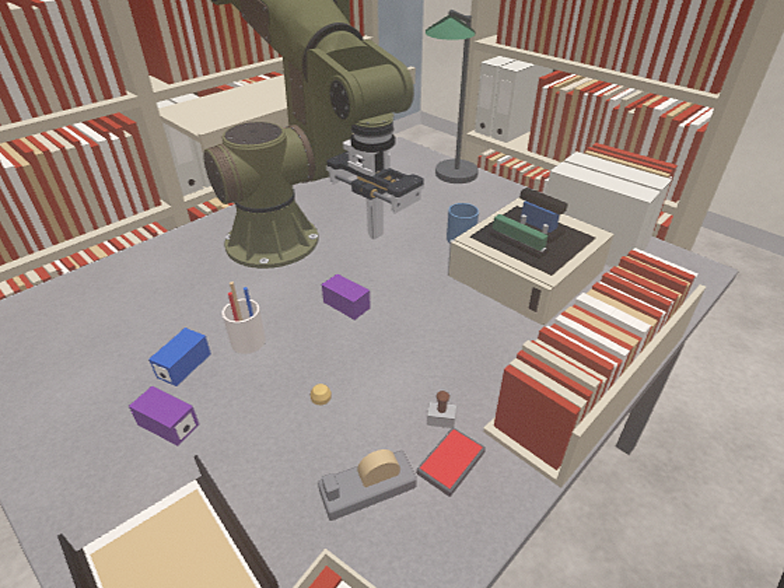

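View pics/top5.png

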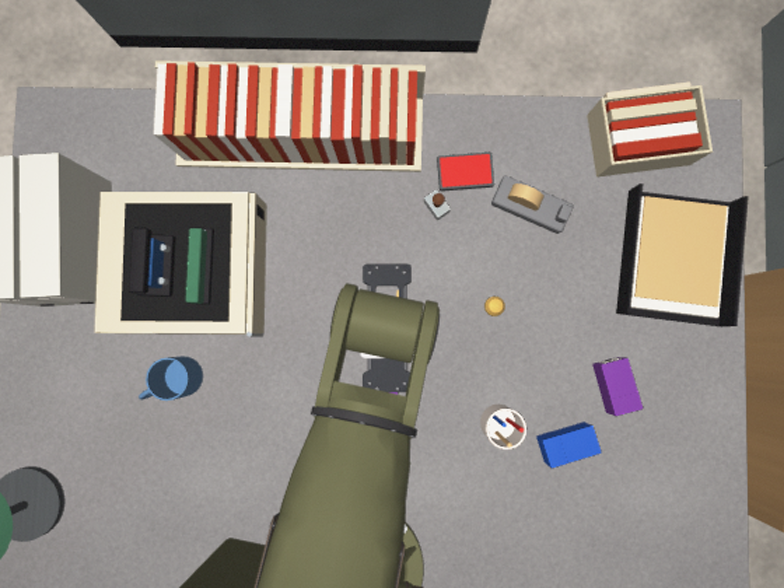

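The door is shut flush, at (535,300) in the scene view and (258,265) in the top view. The punch and stapler stand on the mat, no red boxes are left on the table, and the bystanders have not moved.

```bash
python3 -c "
from station import workorder
print(workorder.hand_in())"
```

```text
the job is handed in; nothing more can be done
None
```

The job is handed in: the punch and stapler stand on the mat, the three red boxes lie flat in the tray, the tray is pushed fully home and the door is shut on its catch; the hand-in returned no verdict.

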